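Fit the missing spindle to the thread stand

ROBOT

A 6-joint arm with a two-finger parallel gripper is mounted at the origin on the work surface. World frame = base frame: x ahead of the robot, y to its left, z up, the work surface at z = 0. Lengths are in m, angles in rad, forces in N, time in s.
With the tool pointing down it reaches from about 0.275 to 0.75 m from the base axis. Payload 10.2 kg.
Tool frame: the origin (TCP) lies at the very end of the fingers, on their centre line; the grasp point (between the pads) lies 19 mm behind it (manip.hold_point_z is the z of the grasp point in the tool frame, in m); z points along the fingers, y is the line along which they close (so a half turn about z gives the same grasp; the last joint's range is limited). The gripper opens to 85 mm and grips with 20 to 120 N. Pads are 22 mm wide; open, the fingers measure 114 mm over their backs; the gripper's body (76 mm by 85 mm) begins 54 mm behind the grasp point. The pads swing forward as they close: fully open they stand 13 mm farther back than shut.
Start: joints at [1.087, 0.313, 1.498, -0, 1.331, -0.223], TCP at [0.135, 0.507, 0.231] pointing down, gripper open.
Joint ranges: [-2.94, 2.94], [-0.97, 2.17], [0.19, 2.56], [-1.23, 4.37], [0.02, 3.11], [-2.88, 2.88]. Speed limits (rad/s): [2.39, 2.39, 3.01, 3.14, 3.14, 3.14].

INTERFACE

Orientations are given as a unit quaternion [w, x, y, z].
In Python, from bench import manip gives the robot as it stands. The module is installed in compiled form; this text tells all that it offers.
- The arm moves only by the tool drive_tool, never from a script. Its argument "moves" is a list of rows, each a list of 7 numbers: the shift along the tool's x, y, z in m, then the turn, a rotation vector about the tool's x, y, z in rad, then the opening, from -1 (shut) to 1 (fully open). A call has 1 to 20 rows; each row is the pose to reach, as a shift and turn from the pose commanded when the call began, along the tool's axes at that moment; what a row does not reach only later rows make up. A row lasts 1/8 s, in which the tool goes at most 62.5 mm and 10.7 degrees, less where a joint would pass 70% of its speed; a pose out of reach is approached as far as the arm can. A call with a gripper value outside its range is refused whole. The fingers move at their own pace and stop on an object; "newtons" is the grip in N (left out, the last holds). Time passes only in rows, so rows that repeat a pose let the fingers close. It gives the time, the measured TCP pose, the force, the opening and the grip force at its end, in the units of the state.
- manip.state(): the state, without advancing time (a new reading comes with each control period).
- manip.camera(name): name is "scene" or "top"; returns the picture (480x640x3 uint8, blue, green, red); there is no depth.
- manip.calibration(name): a dict with "mtx" (3x3 intrinsics, pixels), "k1" (the pictures are not rectified: a ray, as slopes to the right and down, at radius r is drawn at 1 + k1 r^2 times it, then the intrinsics apply), "xyz" and "rotation" of the camera in the world. Camera axes: x right, y down, z forward; pixel columns grow to the right and rows downward; lengths in m; the calibration is good to about 2 mm. A picture is of the moment at which its call begins. calibration takes no time and is no camera call.
- manip.close_job(): hands the job in; it is judged then, once.
The state is a dict: "clock": time; "joint_positions": joint angles; "joint_velocities": joint speeds; "joint_efforts": joint torques, N m; "tool_pos": TCP position; "orientation": TCP orientation; "ft_force": force on the tool from outside, world axes, zero at the start; "ft_torque": the same for the moment, N m; "opening": finger opening in m; "grasp_force": force on a finger pad.
Only numpy, scipy, OpenCV 4.12 (cv2) and the standard library are available. Lean on these libraries where they do the work, as an engineer would, in place of code of your own. Each camera call takes 0.05 s, during which the arm holds its last target. There are 200 camera calls.

TASK

Take the metal spool spindle out of the dark block and fit it to the wooden thread stand: feel with its shank for the blind hole in the round boss in the middle of the stand, then press it straight in until its collar sits flush on the boss, and let go of it. Work gently, without leaning hard on the stand, and leave the loose spool, bobbin and pincushion where they are.

Things in the scene. Friction and masses are not known exactly. Their poses are not given: they have to be found in the camera images.
- spindle: Aluminium spool spindle, one piece, 70 to 120 g, upright. Origin on its axis at the underside of the collar, z up. Collar 34 mm in diameter, z 0 to 6 mm; above it a round rod to grip, 12 mm in diameter, z 6 to 76 mm; below it a shank, 14 mm in diameter, z 0 to -25 mm, with a flat, sharp-edged foot. Fully home its origin is 45 mm above the table, the last 9 mm being pressed in.
- keeper: Dark wooden block, fixed, 90 x 70 x 35 mm (x, y, z), origin at the centre of its underside. The spindle's shank hangs loosely in a 19 mm hole, 30 mm deep, in the middle of its top; the collar rests on the top.
- stand: Wooden thread stand, fixed: board 110 x 230 x 15 mm (x, y, z), origin at the centre of its underside. 85 mm to either side along y stands a fixed spool, 36 mm in diameter, its peg's top 69 mm above the table. In the middle a round wooden boss, 52 mm in diameter, 30 mm high, flat top 45 mm above the table, with a blind hole of 15.4 mm diameter in its centre, without chamfer.
- boss_mark (a point): Fixed point over the middle of the board, 45 mm above the table (height of the boss's top). The boss was glued on by hand: the centre of its hole lies 3.8 to 5.4 mm from this point, in any horizontal direction; no reading tells which. The hole is clear for 16 mm, then a rubber plug yields to a push of 8 to 10 N and stays where pushed. More than 60 N between spindle and stand is leaning too hard.
- spool: Loose spool of black thread, 30 mm in diameter, 42 mm high, standing between block and stand. Origin at the centre of its underside. Leave alone.
- bobbin: Loose thread bobbin, 25 mm in diameter, 12 mm high. Origin at the centre of its underside. Leave alone.
- pincushion: Round pincushion, 62 mm in diameter, 28 mm high. Origin at the centre of its underside. Leave alone.
Not all that is in view belongs to the job. Several things have the shape of the spindle; the one meant has the colours described above.

How it is judged:
By the outcome, as a careful person would: the job done as asked, in the order asked, and still so for the second after the job is handed in, with the robot touching nothing.
It also fails if it takes over 61 s, if anything falls off the work surface, if the arm or the gripper's body presses on something with over 40 N, if the wrist force passes 120 N, or if a joint passes its speed limit or range.

## Working session

There is one attempt and no reset: what is moved stays moved. The work goes in short steps, Python scripts to look and compute and a tool call to move; the robot and the scene stay as the last step left them, time stands still between calls to the robot, and variables do not carry over. Pictures are saved under pics/ and viewed, at most 10 in all, crops included, and the job is handed in when it is done.

Besides the shell and the picture viewer there is one more tool, called after "Emit:" as name([rows], argument=value, ...), one row to a line, values as JSON. drive_tool: Moves the arm, as the interface text tells. Its arguments: {"type":"object","properties":{"moves":{"type":"array"},"newtons":{"type":"number"}},"required":["moves"]}

```bash
mkdir -p pics
cat > h.py <<'E'
import numpy as np, cv2
from bench import manip
def ray(name,u,v):
    c=manip.calibration(name);K=np.array(c["mtx"],float)
    d=np.array([c["k1"],0,0,0,0],float)
    p=cv2.undistortPoints(np.array([[[u,v]]],float),K,d)[0,0]
    R=np.array(c["rotation"],float)
    return np.array(c["xyz"],float),R@np.array([p[0],p[1],1.])
def plane(name,u,v,z):
    o,r=ray(name,u,v);return o+r*(z-o[2])/r[2]
def proj(name,X):
    c=manip.calibration(name);R=np.array(c["rotation"],float)
    q=R.T@(np.array(X,float)-np.array(c["xyz"]));s=q[:2]/q[2]
    s=s*(1+c["k1"]*(s@s));K=np.array(c["mtx"]);return K[:2,:2]@s+K[:2,2]
E
python3 - <<'E'
from h import *
for n in("scene","top"):
    cv2.imwrite(f"pics/{n}0.png",manip.camera(n));c=manip.calibration(n);print(n,c)
print(manip.state(),manip.hold_point_z)
E
```

```text
scene {'mtx': array([[572.65078313,   0.        , 322.21224896],
       [  0.        , 572.65078313, 245.20113035],
       [  0.        ,   0.        ,   1.        ]]), 'k1': -0.16975278787003825, 'xyz': array([0.90280219, 0.18995077, 0.7256019 ]), 'rotation': array([-0.13820106,  0.47523818,  0.83604507, -0.23680748])}
top {'mtx': array([[462.58194927,   0.        , 323.1424057 ],
       [  0.        , 462.58194927, 228.37839764],
       [  0.        ,   0.        ,   1.        ]]), 'k1': -0.08624986178102649, 'xyz': array([ 0.48275581, -0.0333114 ,  0.69117175]), 'rotation': array([ 0.02841275, -0.69598858,  0.71688787, -0.02940066])}
{'clock': 0.1, 'joint_positions': array([ 1.08657389e+00,  3.13383092e-01,  1.49834007e+00,  2.89950677e-05,
        1.33100663e+00, -2.23433881e-01]), 'joint_velocities': array([ 0.00158091,  0.000548  , -0.00173205, -0.00142797, -0.00027513,
        0.00015813]), 'joint_efforts': array([ 1.61229695e-03, -4.12899506e+01, -2.60139120e+01, -2.14329466e-04,
        2.96997328e-03,  1.33290720e-05]), 'tool_pos': array([0.13528305, 0.50704062, 0.23080583]), 'orientation': array([-2.10213658e-04,  1.30028485e-01,  9.91510096e-01, -5.28471533e-04]), 'ft_force': array([-0.06412759,  0.58340183, -0.3205241 ]), 'ft_torque': array([-0.02872748, -0.01147076, -0.0649936 ]), 'grasp_force': 0.0, 'opening': 0.08540596172245335} -0.0187
```

```bash
sed -i 's/^import numpy.*/&\nfrom scipy.spatial.transform import Rotation\ndef rot(c):\n    return Rotation.from_quat(np.roll(c["rotation"],-1)).as_matrix()/; s/R=np.array(c\["rotation"\],float)/R=rot(c)/' h.py
python3 - <<'E'
from h import *
for n in("scene","top"): print(n,rot(manip.calibration(n)).round(2).tolist())
E
```

```text
scene [[-0.51, 0.73, -0.46], [0.86, 0.44, -0.26], [0.01, -0.53, -0.85]]
top [[-0.03, -1.0, 0.08], [-1.0, 0.03, -0.0], [0.0, -0.08, -1.0]]
```

View pics/scene0.png

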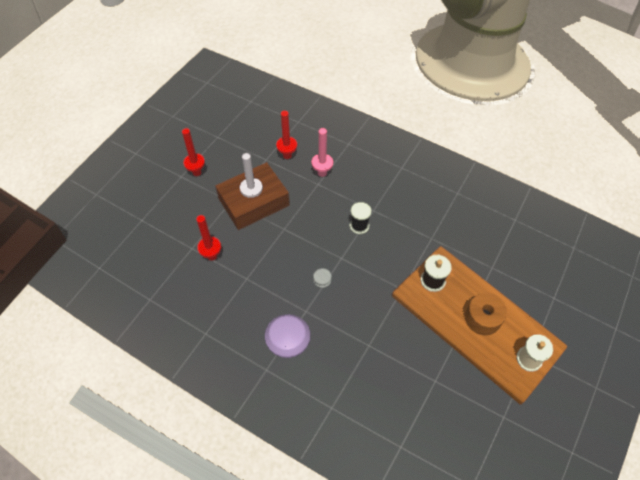

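View pics/top0.png

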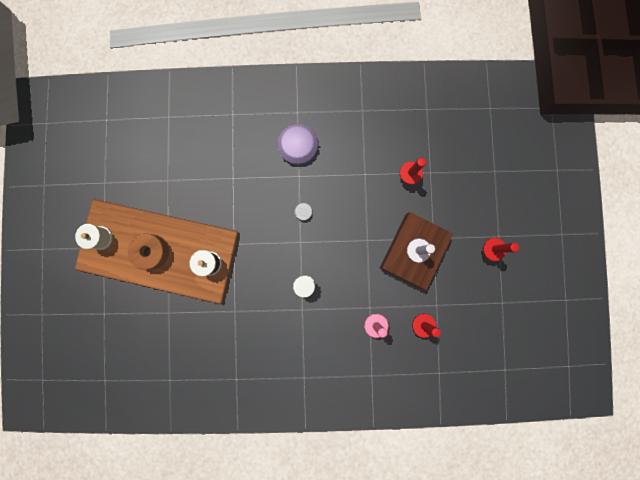

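Run:
```python
from h import *
t=cv2.imread("pics/top0.png");s=cv2.imread("pics/scene0.png")
a=cv2.resize(t[200:300,370:470],(400,400),interpolation=cv2.INTER_CUBIC)
b=cv2.resize(t[190:310,65:245],(600,400),interpolation=cv2.INTER_CUBIC)[:, :400]
b=cv2.resize(t[200:300,95:195],(400,400),interpolation=cv2.INTER_CUBIC)
c=cv2.resize(s[140:240,200:300],(400,400),interpolation=cv2.INTER_CUBIC)[:200*2]
cv2.imwrite("pics/crop1.png",np.hstack([a,b]))
hsv=cv2.cvtColor(t,cv2.COLOR_BGR2HSV)
def comps(m,lo,hi):
    n,l,st,ce=cv2.connectedComponentsWithStats(m.astype(np.uint8))
    for i in range(1,n):
        if lo<st[i,4]<hi: yield l==i,st[i],ce[i]
H,S,V=[hsv[...,i].astype(int) for i in range(3)]
# wooden stand
for m,st,ce in comps((S>120)&(H>3)&(H<20)&(V>70)&(np.arange(640)[None]<260),2000,1e5):
    ct=max(cv2.findContours(m.astype(np.uint8),cv2.RETR_EXTERNAL,2)[0],key=cv2.contourArea)
    r=cv2.minAreaRect(ct);P=np.array([plane("top",*q,.015)[:2] for q in cv2.boxPoints(r)])
    print("stand",r,P.round(4).tolist(),"mid",P.mean(0),"sides",[np.linalg.norm(P[i]-P[i-1]) for i in range(4)])
for m,st,ce in comps((S>60)&(H<20)&(V<110)&(np.arange(640)[None]>370)&(np.arange(640)[None]<460),800,1e5):
    ct=max(cv2.findContours(m.astype(np.uint8),cv2.RETR_EXTERNAL,2)[0],key=cv2.contourArea)
    r=cv2.minAreaRect(ct);P=np.array([plane("top",*q,.035)[:2] for q in cv2.boxPoints(r)])
    print("keeper",r,P.round(4).tolist(),"mid",P.mean(0),"sides",[np.linalg.norm(P[i]-P[i-1]) for i in range(4)])
for m,st,ce in comps((S<40)&(V>120),60,2000):
    if 60<ce[1]<400 and 20<ce[0]<530: print("white",st,ce.round(1))
print("collar",plane("top",418,250,.041),"rodtop",plane("top",430,248,.111),"hole",plane("top",145.5,251,.045))
```

```text
stand ((156.32102966308594, 250.62831115722656), (150.9009552001953, 74.33177185058594), 13.172553062438965) [[0.4873, 0.3387], [0.5956, 0.3134], [0.537, 0.0898], [0.4321, 0.1164]] mid [0.51300762 0.21458472] sides [np.float64(0.22905142360159658), np.float64(0.11130015370645654), np.float64(0.23110587207991082), np.float64(0.10832243157745897)]
keeper ((416.5936279296875, 250.30496215820312), (51.53105545043945, 64.22450256347656), 25.641006469726562) [[0.4777, -0.1131], [0.5591, -0.1562], [0.5251, -0.2218], [0.4441, -0.1779]] mid [ 0.50149843 -0.16724946] sides [np.float64(0.07301939240879805), np.float64(0.09205314221961865), np.float64(0.07385665649284749), np.float64(0.09206819347587544)]
white [282 136  19  15 169] [291.6 142.4]
white [280 202  12  14  62] [284.9 207.4]
white [239 221 144  77 780] [302.6 265.2]
white [ 75 224  25  25 447] [ 87.1 235.9]
white [407 238  28  25 400] [418.8 249.3]
white [190 250  30  26 489] [202.9 262.4]
collar [ 0.50149059 -0.16782561  0.041     ] rodtop [ 0.50151333 -0.16868958  0.111     ] hole [0.51103821 0.21712852 0.045     ]
```

View pics/crop1.png

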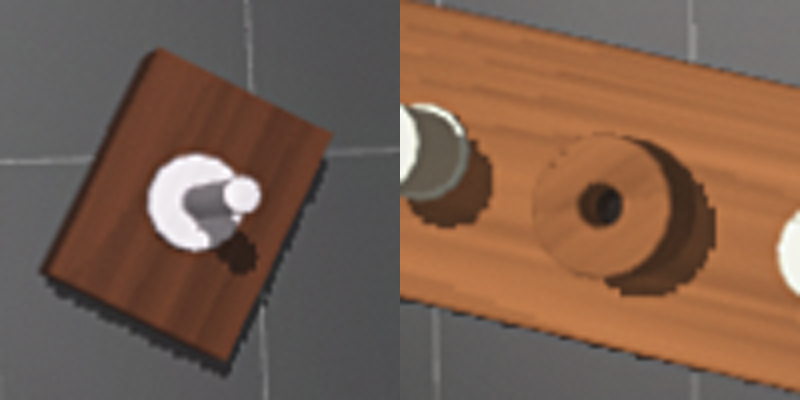

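The enlarged crop (left half) shows a bright silver spindle, collar about (418.7,250.5) and rod top about (430.6,248.7) in the top picture, standing in the dark block. The right half shows the boss with its dark hole at about (145.2,251.2).

Spindle-shaped things in the top picture are red at (411,173), (496,250) and (425,326), pink at (376,326), and silver at (419,250). Only the silver one is bare aluminium and stands in the dark block, so it is the one meant. The block and stand sizes come out right (92x73 and 230x110 mm), so I'll set out.

Emit:
drive_tool([
  [-0.528, -0.558, 0.03, 0, 0, -0.261, 1],
  [-0.528, -0.558, 0.03, 0, 0, -0.261, 1],
  [-0.528, -0.558, 0.03, 0, 0, -0.261, 1],
  [-0.528, -0.558, 0.03, 0, 0, -0.261, 1],
  [-0.528, -0.558, 0.03, 0, 0, -0.261, 1],
  [-0.528, -0.558, 0.03, 0, 0, -0.261, 1],
  [-0.528, -0.558, 0.03, 0, 0, -0.261, 1],
  [-0.528, -0.558, 0.03, 0, 0, -0.261, 1],
  [-0.528, -0.558, 0.03, 0, 0, -0.261, 1],
  [-0.528, -0.558, 0.03, 0, 0, -0.261, 1],
  [-0.528, -0.558, 0.03, 0, 0, -0.261, 1],
  [-0.528, -0.558, 0.03, 0, 0, -0.261, 1],
  [-0.528, -0.558, 0.03, 0, 0, -0.261, 1],
  [-0.528, -0.558, 0.03, 0, 0, -0.261, 1],
  [-0.528, -0.558, 0.03, 0, 0, -0.261, 1],
  [-0.528, -0.558, 0.09, 0, 0, -0.261, 1],
  [-0.528, -0.558, 0.09, 0, 0, -0.261, 1],
])

```text
clock: 2.22
tool_pos: [0.4997, -0.166, 0.1389]
orientation: [-0.003, -0.001, 1.0, 0.002]
ft_force: [0.6, 0.4, 0.6]
opening: 0.0856
grasp_force: 0.0
```

Run:
```python
from h import *
from scipy.spatial.transform import Rotation as R
st=manip.state();print(st["tool_pos"],R.from_quat(np.roll(st["orientation"],-1)).as_matrix().round(4).tolist(),st["ft_force"])
im=manip.camera("scene");cv2.imwrite("pics/s1.png",im)
for X in((.5015,-.168,.111),(.5015,-.168,.041),(.511,.217,.045)): print(proj("scene",X))
s=cv2.imread("pics/scene0.png");cv2.imwrite("pics/crop2.png",np.hstack([cv2.resize(s[140:240,200:300],(400,400)),cv2.resize(im[60:260,150:350],(400,400))]))
```

```text
[ 0.49967013 -0.16599775  0.13886448] [[-1.0, -0.0013, -0.0064], [-0.0013, 1.0, 0.0039], [0.0064, 0.0039, -1.0]] [0.58135736 0.39196618 0.63828736]
[246.26541638 156.60992693]
[251.04741398 186.99963253]
[486.70161192 309.03019776]
```

View pics/crop2.png

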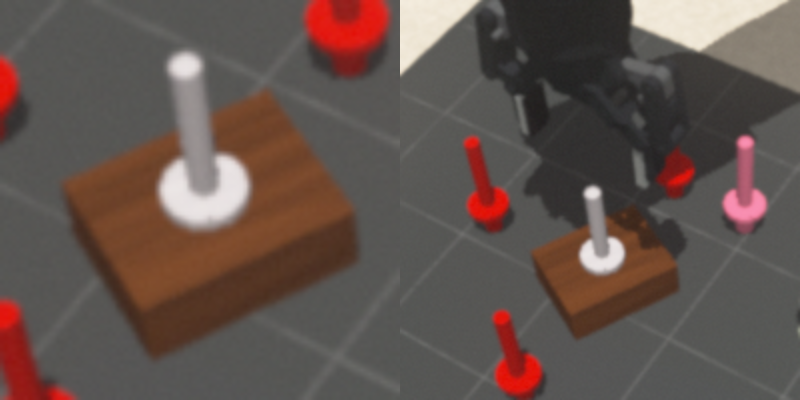

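In the left crop the rod top sits at scene pixel (246.2,156.5) and the collar at (251,187). My top-view estimate (0.5015,-0.168) predicts (246.3,156.6) and (251.0,187.0), so they agree. The right crop shows the open fingers straddling the silver spindle, with the red ones clear.

Emit:
drive_tool([
  [0, 0, 0.03, 0, 0, 0, 1],
  [0, 0, 0.06, 0, 0, 0, 1],
  [0, 0, 0.08, 0, 0, 0, 1],
  [0, 0, 0.08, 0, 0, 0, 1],
  [0, 0, 0.08, 0, 0, 0, 1],
])

```text
clock: 2.9
tool_pos: [0.5027, -0.1684, 0.0635]
orientation: [0.001, -0.0, 1.0, -0.001]
ft_force: [-0.1, -0.3, -0.6]
opening: 0.085
grasp_force: 0.0
```

Emit:
drive_tool([
  [0, 0, 0, 0, 0, 0, -1],
  [0, 0, 0, 0, 0, 0, -1],
  [0, 0, 0, 0, 0, 0, -1],
  [0, 0, 0, 0, 0, 0, -1],
  [0, 0, 0, 0, 0, 0, -1],
  [0, 0, 0, 0, 0, 0, -1],
  [0, 0, 0, 0, 0, 0, -1],
  [0, 0, 0, 0, 0, 0, -1],
], newtons=70)

```text
clock: 3.9
tool_pos: [0.5017, -0.1681, 0.0613]
orientation: [0.0, -0.0, 1.0, -0.0]
ft_force: [-0.7, -0.3, 0.3]
opening: 0.0103
grasp_force: 68.1
```

Emit:
drive_tool([
  [0, 0, -0.04, 0, 0, 0, -1],
  [0, 0, -0.085, 0, 0, 0, -1],
  [-0.001, 0.04, -0.085, 0, 0, 0, -1],
  [-0.0095, 0.385, -0.085, 0, 0, 0, -1],
  [-0.0095, 0.385, -0.085, 0, 0, 0, -1],
  [-0.0095, 0.385, -0.085, 0, 0, 0, -1],
  [-0.0095, 0.385, -0.085, 0, 0, 0, -1],
  [-0.0095, 0.385, -0.085, 0, 0, 0, -1],
  [-0.0095, 0.385, -0.085, 0, 0, 0, -1],
  [-0.0095, 0.385, -0.085, 0, 0, 0, -1],
  [-0.0095, 0.385, -0.065, 0, 0, 0, -1],
  [-0.0095, 0.385, -0.065, 0, 0, 0, -1],
  [-0.0095, 0.385, -0.065, 0, 0, 0, -1],
  [-0.0095, 0.385, -0.065, 0, 0, 0, -1],
  [-0.0095, 0.385, -0.065, 0, 0, 0, -1],
])

```text
clock: 5.78
tool_pos: [0.5112, 0.2169, 0.1267]
orientation: [0.0, -0.0, 1.0, 0.0]
ft_force: [-0.6, 0.7, -0.9]
opening: 0.0103
grasp_force: 68.5
```

Run:
```python
from h import *
im=manip.camera("scene");cv2.imwrite("pics/s2.png",im);t=manip.camera("top");cv2.imwrite("pics/t2.png",t)
st=manip.state();print(st["tool_pos"],st["orientation"],st["ft_force"],st["ft_torque"])
x,y,z=st["tool_pos"]
print("foot ctr pred",proj("scene",(x,y,z-.026-.025)),"collar bottom",proj("scene",(x,y,z-.026)),"hole pred",proj("scene",(.511,.217,.045)))
s=cv2.imread("pics/scene0.png")
cv2.imwrite("pics/crop3.png",np.hstack([cv2.resize(a[260:360,440:540],(400,400),interpolation=cv2.INTER_CUBIC) for a in (s,im)]))
```

```text
[0.51115379 0.21693665 0.12652584] [ 1.67534423e-04 -8.79253308e-05  9.99999982e-01  3.45226214e-05] [ 0.60568111 -0.02800052 -1.47225134] [ 0.02325627  0.00044269 -0.02858118]
foot ctr pred [492.57277295 298.84210127] collar bottom [497.75291843 289.87978444] hole pred [486.70161192 309.03019776]
```

View pics/crop3.png

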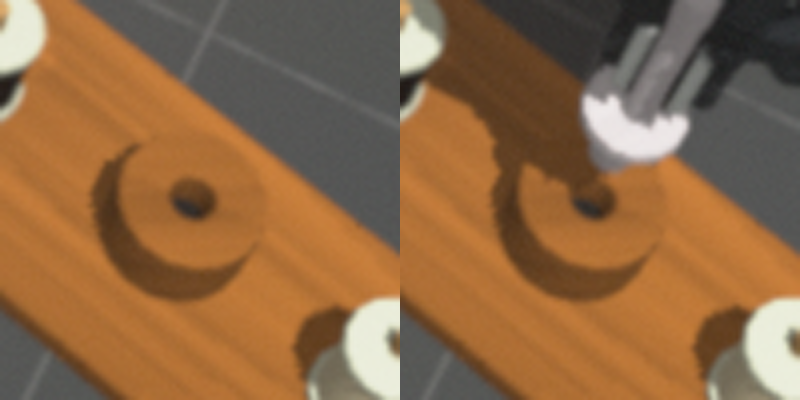

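Run:
```python
from h import *
for n,f,(u,v) in(("scene","scene0",(488,309)),("top","top0",(145,251))):
    im=cv2.imread(f"pics/{f}.png");K=8
    c=cv2.resize(im[v-8:v+9,u-8:u+9],None,fx=K,fy=K,interpolation=cv2.INTER_CUBIC)
    g=c[...,2].astype(float)
    for th in(.7,.8,.85):
        m=(g<th*np.median(g)).astype(np.uint8)
        k,l,st,ce=cv2.connectedComponentsWithStats(m)
        i=min((j for j in range(1,k) if st[j,4]>300),key=lambda j:np.hypot(*(ce[j]-68)))
        ct=max(cv2.findContours((l==i).astype(np.uint8),0,2)[0],key=cv2.contourArea)
        (a,b),ax,an=cv2.fitEllipse(ct);p=((a+.5)/K-.5+u-8,(b+.5)/K-.5+v-8)
        print(n,th,np.round(p,2),np.round(np.array(ax)/K,1),plane(n,*p,.045)[:2].round(4))
print("px1mm",proj("scene",(.512,.217,.045))-proj("scene",(.511,.217,.045)),proj("scene",(.511,.218,.045))-proj("scene",(.511,.217,.045)))
```

```text
scene 0.7 [487.92 310.04] [ 8.3 11. ] [0.5115 0.219 ]
scene 0.8 [487.82 309.7 ] [ 9.7 11.8] [0.5111 0.2187]
scene 0.85 [487.84 309.67] [10.1 12.4] [0.5111 0.2187]
top 0.7 [144.64 250.79] [10.9 11.2] [0.5114 0.2184]
top 0.8 [144.61 250.75] [11.4 11.6] [0.5114 0.2184]
top 0.85 [144.58 250.74] [11.7 11.9] [0.5114 0.2185]
px1mm [-0.28158039  0.58741046] [0.67928953 0.34049939]
```

Both views put the hole at (0.5113,0.2186) within 0.4 mm; 45 mm height and about 15 mm size fit. I'll go over it and come close to the boss top.

Emit:
drive_tool([
  [-0.0003, 0.0018, 0.01, 0, 0, 0, -1],
  [-0.0003, 0.0018, 0.02, 0, 0, 0, -1],
  [-0.0003, 0.0018, 0.027, 0, 0, 0, -1],
  [-0.0003, 0.0018, 0.028, 0, 0, 0, -1],
  [-0.0003, 0.0018, 0.028, 0, 0, 0, -1],
  [-0.0003, 0.0018, 0.028, 0, 0, 0, -1],
  [-0.0003, 0.0018, 0.028, 0, 0, 0, -1],
])

```text
clock: 6.75
tool_pos: [0.5115, 0.2188, 0.0985]
orientation: [0.0, -0.0, 1.0, 0.0]
ft_force: [-0.3, -0.4, -0.9]
opening: 0.0103
grasp_force: 68.5
```

Emit:
drive_tool([
  [0, 0, 0.001, 0, 0, 0, -1],
  [0, 0, 0.002, 0, 0, 0, -1],
  [0, 0, 0.003, 0, 0, 0, -1],
  [0, 0, 0.003, 0, 0, 0, -1],
  [0, 0, 0.003, 0, 0, 0, -1],
])

```text
clock: 7.38
tool_pos: [0.5114, 0.2188, 0.0953]
orientation: [-0.0, -0.0, 1.0, 0.0]
ft_force: [0.3, 0.4, -1.4]
opening: 0.0104
grasp_force: 68.5
```

Emit:
drive_tool([
  [0, 0, 0.0005, 0, 0, 0, -1],
  [0, 0, 0.001, 0, 0, 0, -1],
  [0, 0, 0.001, 0, 0, 0, -1],
  [0, 0, 0.001, 0, 0, 0, -1],
])

```text
clock: 7.88
tool_pos: [0.5114, 0.2188, 0.0943]
orientation: [0.0, -0.0, 1.0, 0.0]
ft_force: [-0.2, 0.4, -0.5]
opening: 0.01
grasp_force: 68.5
```

Emit:
drive_tool([
  [0, 0, 0.0005, 0, 0, 0, -1],
  [0, 0, 0.001, 0, 0, 0, -1],
  [0, 0, 0.0015, 0, 0, 0, -1],
  [0, 0, 0.002, 0, 0, 0, -1],
  [0, 0, 0.002, 0, 0, 0, -1],
  [0, 0, 0.002, 0, 0, 0, -1],
])

```text
clock: 8.62
tool_pos: [0.5114, 0.2188, 0.0923]
orientation: [0.0, -0.0, 1.0, -0.0]
ft_force: [0.9, -0.3, -2.0]
opening: 0.0106
grasp_force: 68.5
```

Emit:
drive_tool([
  [0, 0, 0.001, 0, 0, 0, -1],
  [0, 0, 0.002, 0, 0, 0, -1],
  [0, 0, 0.003, 0, 0, 0, -1],
  [0, 0, 0.004, 0, 0, 0, -1],
  [0, 0, 0.004, 0, 0, 0, -1],
])

```text
clock: 9.25
tool_pos: [0.5113, 0.2188, 0.0882]
orientation: [-0.0, -0.0, 1.0, -0.0]
ft_force: [-0.6, 0.4, -1.2]
opening: 0.0103
grasp_force: 68.5
```

The shank is in the hole: the foot is about 8 mm below the boss top with no reaction. On down to the plug.

Emit:
drive_tool([
  [0, 0, 0.001, 0, 0, 0, -1],
  [0, 0, 0.002, 0, 0, 0, -1],
  [0, 0, 0.003, 0, 0, 0, -1],
  [0, 0, 0.004, 0, 0, 0, -1],
  [0, 0, 0.005, 0, 0, 0, -1],
  [0, 0, 0.006, 0, 0, 0, -1],
  [0, 0, 0.007, 0, 0, 0, -1],
  [0, 0, 0.007, 0, 0, 0, -1],
  [0, 0, 0.007, 0, 0, 0, -1],
])

```text
clock: 10.38
tool_pos: [0.5114, 0.2188, 0.0813]
orientation: [0.0, -0.0, 1.0, 0.0]
ft_force: [-0.2, -0.0, -1.2]
opening: 0.0103
grasp_force: 68.5
```

Emit:
drive_tool([
  [0, 0, 0.0005, 0, 0, 0, -1],
  [0, 0, 0.001, 0, 0, 0, -1],
  [0, 0, 0.0015, 0, 0, 0, -1],
  [0, 0, 0.002, 0, 0, 0, -1],
  [0, 0, 0.0025, 0, 0, 0, -1],
  [0, 0, 0.003, 0, 0, 0, -1],
  [0, 0, 0.0035, 0, 0, 0, -1],
  [0, 0, 0.004, 0, 0, 0, -1],
])

```text
clock: 11.38
tool_pos: [0.5117, 0.2188, 0.0781]
orientation: [0.001, -0.0, 1.0, 0.0]
ft_force: [-1.9, -0.7, 7.5]
opening: 0.0105
grasp_force: 68.9
```

Plug felt at 7.5 N. I'll press on slowly.

Emit:
drive_tool([
  [0, 0, 0.0005, 0, 0, 0, -1],
  [0, 0, 0.001, 0, 0, 0, -1],
  [0, 0, 0.0015, 0, 0, 0, -1],
  [0, 0, 0.002, 0, 0, 0, -1],
  [0, 0, 0.0025, 0, 0, 0, -1],
  [0, 0, 0.003, 0, 0, 0, -1],
  [0, 0, 0.0035, 0, 0, 0, -1],
  [0, 0, 0.004, 0, 0, 0, -1],
  [0, 0, 0.0045, 0, 0, 0, -1],
])

```text
clock: 12.5
tool_pos: [0.5117, 0.2188, 0.0736]
orientation: [0.001, -0.0, 1.0, 0.0]
ft_force: [-2.0, -0.9, 6.7]
opening: 0.0103
grasp_force: 68.9
```

Emit:
drive_tool([
  [0, 0, 0.0004, 0, 0, 0, -1],
  [0, 0, 0.0008, 0, 0, 0, -1],
  [0, 0, 0.0012, 0, 0, 0, -1],
  [0, 0, 0.0015, 0, 0, 0, -1],
  [0, 0, 0.0018, 0, 0, 0, -1],
  [0, 0, 0.002, 0, 0, 0, -1],
])

```text
clock: 13.25
tool_pos: [0.5117, 0.2188, 0.0716]
orientation: [0.0, -0.0, 1.0, 0.0]
ft_force: [-2.6, -0.6, 7.2]
opening: 0.01
grasp_force: 68.9
```

Emit:
drive_tool([
  [0, 0, 0.0002, 0, 0, 0, -1],
  [0, 0, 0.0004, 0, 0, 0, -1],
  [0, 0, 0.0006, 0, 0, 0, -1],
  [0, 0, 0.0006, 0, 0, 0, -1],
])

```text
clock: 13.75
tool_pos: [0.5117, 0.2188, 0.0712]
orientation: [0.001, -0.0, 1.0, 0.0]
ft_force: [-1.6, -0.7, 8.1]
opening: 0.0103
grasp_force: 69.1
```

Emit:
drive_tool([
  [0, 0, 0.0003, 0, 0, 0, -1],
  [0, 0, 0.0006, 0, 0, 0, -1],
  [0, 0, 0.0006, 0, 0, 0, -1],
])

```text
clock: 14.12
tool_pos: [0.5118, 0.2189, 0.0711]
orientation: [0.001, -0.0, 1.0, 0.0]
ft_force: [-3.3, -1.0, 12.3]
opening: 0.0105
grasp_force: 69.6
```

Stopped moving and the force is rising, so the collar is seating. One more small push to confirm.

Emit:
drive_tool([
  [0, 0, 0.0004, 0, 0, 0, -1],
  [0, 0, 0.0008, 0, 0, 0, -1],
  [0, 0, 0.0008, 0, 0, 0, -1],
])

```text
clock: 14.5
tool_pos: [0.5121, 0.219, 0.0711]
orientation: [0.001, -0.0, 1.0, 0.0]
ft_force: [-6.2, -1.9, 19.8]
opening: 0.0103
grasp_force: 70.4
```

Seated: z has stopped at home height and force is 20 N. I'll relieve the load, let go and rise.

Emit:
drive_tool([
  [0, 0, -0.0008, 0, 0, 0, -1],
  [0, 0, -0.0015, 0, 0, 0, -1],
  [0, 0, -0.0015, 0, 0, 0, -1],
  [0, 0, -0.0015, 0, 0, 0, 0.2],
  [0, 0, -0.0015, 0, 0, 0, 0.2],
  [0, 0, -0.0015, 0, 0, 0, 0.2],
  [0, 0, -0.0015, 0, 0, 0, 0.2],
  [0, 0, -0.0015, 0, 0, 0, 0.2],
  [0, 0, -0.0015, 0, 0, 0, 0.2],
])

```text
clock: 15.62
tool_pos: [0.5114, 0.2188, 0.0703]
orientation: [-0.0, -0.0, 1.0, -0.0]
ft_force: [0.2, 0.2, 0.1]
opening: 0.0512
grasp_force: 0.0
```

Emit:
drive_tool([
  [0, 0, -0.02, 0, 0, 0, 0.2],
  [0, 0, -0.05, 0, 0, 0, 0.2],
  [0, 0, -0.1, 0, 0, 0, 0.2],
  [0.1, 0, -0.16, 0, 0, 0, 0.2],
  [0.1, 0.05, -0.16, 0, 0, 0, 0.2],
  [0.15, 0.2, -0.16, 0, 0, 0, 0.2],
  [0.15, 0.2, -0.16, 0, 0, 0, 0.2],
  [0.15, 0.2, -0.16, 0, 0, 0, 0.2],
  [0.15, 0.2, -0.16, 0, 0, 0, 0.2],
  [0.15, 0.2, -0.16, 0, 0, 0, 0.2],
  [0.15, 0.2, -0.16, 0, 0, 0, 0.2],
])

```text
clock: 17.0
tool_pos: [0.3619, 0.4179, 0.2304]
orientation: [0.0, 0.001, 1.0, -0.0]
ft_force: [0.8, 0.9, 0.7]
opening: 0.0514
grasp_force: 0.0
```

Run:
```python
from h import *
im=manip.camera("scene");t=manip.camera("top");cv2.imwrite("pics/s3.png",im)
for h in(.045,.051,.121): print(h,proj("scene",(.5113,.2187,h)),proj("top",(.5113,.2187,h)))
cv2.imwrite("pics/crop4.png",np.hstack([cv2.resize(im[230:330,440:540],(400,400),interpolation=cv2.INTER_CUBIC),cv2.resize(t[200:300,95:195],(400,400),interpolation=cv2.INTER_CUBIC)]))
d=np.abs(t.astype(int)-cv2.imread("pics/top0.png")).max(2);print([int(d[b-25:b+25,a-25:a+25].mean()) for a,b in((298,145),(303,212),(303,287))])
print(manip.state()["tool_pos"])
```

```text
0.045 [487.77225201 309.78541883] [144.41806209 250.84410488]
0.051 [488.9211773  307.82960355] [142.79309582 250.69882667]
0.121 [503.48451601 282.86688093] [121.43863042 248.78066166]
[1, 1, 1]
[0.36183351 0.41804536 0.23043726]
```

View pics/crop4.png

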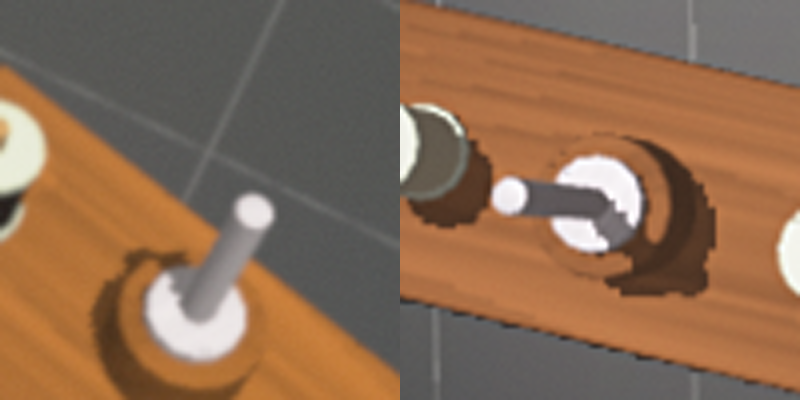

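The spindle stands upright on the boss. Its rod top is at scene (503.4,282.1) and top (122.4,248.6), within 1 px of the predicted home position. The collar sits on the boss, and the loose things have not moved.

```bash
python3 -c "
from bench import manip
print(manip.close_job())"
```

```text
the job is handed in; nothing more can be done
None
```

The spindle is pressed home in the boss with its collar seated and the gripper clear; the highest force I read was about 20 N, the loose spool, bobbin and pincushion did not move, and the job was handed in at about 17 s.

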